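# Erect a fold-flat carrier tray and load a bottle

### The arm

A 6-joint arm with a two-finger parallel gripper is mounted at the origin on a cart in front of the work surface, level with it; the furniture and walls round the work are solid. World frame = base frame: x ahead of the robot, y to its left, z up, the work surface at z = 0. Lengths are in mm, angles in rad, forces in N, time in s.
With the tool pointing down it reaches from about 425 to 925 mm from the base axis. Payload 12.5 kg.
Tool frame: the origin (TCP) lies between the finger pads; the fingertips stand 11 mm ahead of it and the grasp point (between the pads) lies 8 mm behind it; z points along the fingers, y is the line along which they close (so a half turn about z gives the same grasp; the last joint's range is limited). The gripper opens to 85 mm and grips with 20 to 120 N. Pads are 22 mm wide; open, the fingers measure 114 mm over their backs; the gripper's body (76 mm by 85 mm) begins 54 mm behind the grasp point. The pads swing forward as they close: fully open they stand 13 mm farther back than shut.
Start: joints at [1.177, 0.491, 1.559, -0, 1.092, -0.106], TCP at [177.384, 599.315, 242.327] pointing down, gripper open.
Joint ranges: [-3.1, 3.1], [-0.84, 2.19], [0.05, 2.79], [-1.13, 4.28], [0.06, 2.93], [-2.69, 2.69]. Speed limits (rad/s): [2.22, 2.22, 2.79, 3.14, 3.14, 3.14].

### API

Orientations are given as a rotation vector (axis times angle).
In Python, from cell import sensors, optics, bot gives the robot as it stands.
- The arm moves only by the tool jog_arm, never from a script. Its argument "increments" is a list of rows, each a list of 7 numbers: the shift along the world's x, y, z scaled (see below), then the turn, a rotation vector about the world's x, y, z scaled (see below), then the gripper command: -1 is fully open, 1 is shut, values between are in proportion. In form: [[dx, dy, dz, wx, wy, wz, fingers], ...]. A call has 1 to 5 rows; each row shifts and turns the commanded pose from where the row before left it; what a row does not reach is not made up. The controller multiplies each number of a shift by 0.04 m and each number of a turn by 0.1 rad. A row lasts 1/8 s, in which the tool goes at most 62.5 mm and 10.7 degrees, less where a joint would pass 70% of its speed; a pose out of reach is approached as far as the arm can. A call with a number of a shift or a turn outside -1 to 1 is refused whole. A call with a gripper value outside its range is refused whole. The fingers move at their own pace and stop on an object; "grip_force" is the grip in N (left out, the last holds). Time passes only in rows, so rows that do not move let the fingers close. It gives the time, the measured TCP pose, the force, the opening and the grip force at its end, in the units of the state.
- sensors.get_obs(): the state, without advancing time (a new reading comes with each control period).
- optics.grab_frame(name): name is "scene" or "side" or "wrist"; returns a dict with "img" (420x560x3 uint8, red, green, blue), "z_map" (420x560 float32, mm along the optical axis (not along the pixel's ray), 0 where there is no reading), "fov_y" (degrees; the focal length in pixels is half the picture's height over the tangent of half this angle, whatever the lens; pixels are square), "cx", "cy" (the principal point, pixels), "R" (3x3) and "t" (3): a world point X has camera coordinates R X + t. Camera axes: x right, y down, z forward; pixel columns grow to the right and rows downward; lengths in mm; the calibration is good to about 2 mm. A picture is of the moment at which its call begins.
- bot.hand_in(): hands the job in; it is judged then, once.
The state is a dict: "time_s": time; "qpos": joint angles; "qd": joint speeds; "tau": joint torques, N m; "ee_pos": TCP position; "tcp_rot": TCP orientation; "wrist_force": force on the tool from outside, world axes, zero at the start; "ft_torque": the same for the moment, N m; "opening": finger opening in mm; "grasp_force": force on a finger pad.
Only numpy, scipy, OpenCV 4.12 (cv2) and the standard library are available. Lean on these libraries where they do the work, as an engineer would, in place of code of your own. Each camera call takes 0.05 s, during which the arm holds its last target. There are 200 camera calls.

### The job

Fold up all four hinged walls of the flat carrier tray until each stands square upright, and let them stand. Then take the small bottle with the pink contents and stand it gently, without dropping it, inside the erected tray in the middle of the blue ring, and leave it there with all walls still upright. Do not knock over the pink bottle, and leave the two larger bottles where they are.

Things in the scene. Friction and masses are not known exactly. Their poses are not given: they have to be found in the camera images.
- tray: Fold-flat carrier tray that is fastened to the worktop and cannot slide. White square floor 136 x 136 mm, 5 mm thick, with a thin blue ring of 72 mm diameter printed in its middle; one blue wall panel is hinged along each of its four edges. Origin: centre of the floor's underside, on the worktop (the inner floor is 5 mm above it); z up, x and y square to the edges.
- wall_near (a joint): Angle (rad) of the tray's near wall, whose hinge runs along the floor edge that lies towards -x of the tray's centre in the tray's own frame, 68 mm from the centre and 5 mm above the worktop. 0 = lying flat outwards, 1.571 = square upright, more = leaning in over the floor; no stop before 2.3. The hinge is stiff (0.04 N m of friction): the wall stays at any angle where it is left. Panel 126 mm long, 60 mm from hinge to rim, 4 mm thick, blue.
- bar_near (a point): Middle of the round white grip bar (8 mm diameter, 64 mm free length, parallel to the hinge) that forms the rim of the near wall; its axis is 56 mm from the hinge axis. Between bar and panel is a hand hole, 64 mm along the bar and 23 mm wide, so that a finger can pass on either side of the bar.
- wall_right (a joint): Angle (rad) of the tray's right wall, whose hinge runs along the floor edge that lies towards -y of the tray's centre in the tray's own frame, 68 mm from the centre and 5 mm above the worktop. 0 = lying flat outwards, 1.571 = square upright, more = leaning in over the floor; no stop before 2.3. The hinge is stiff (0.04 N m of friction): the wall stays at any angle where it is left. Panel 126 mm long, 60 mm from hinge to rim, 4 mm thick, blue.
- bar_right (a point): Middle of the round white grip bar (8 mm diameter, 64 mm free length, parallel to the hinge) that forms the rim of the right wall; its axis is 56 mm from the hinge axis. Between bar and panel is a hand hole, 64 mm along the bar and 23 mm wide, so that a finger can pass on either side of the bar.
- wall_far (a joint): Angle (rad) of the tray's far wall, whose hinge runs along the floor edge that lies towards +x of the tray's centre in the tray's own frame, 68 mm from the centre and 5 mm above the worktop. 0 = lying flat outwards, 1.571 = square upright, more = leaning in over the floor; no stop before 2.3. The hinge is stiff (0.04 N m of friction): the wall stays at any angle where it is left. Panel 126 mm long, 60 mm from hinge to rim, 4 mm thick, blue.
- bar_far (a point): Middle of the round white grip bar (8 mm diameter, 64 mm free length, parallel to the hinge) that forms the rim of the far wall; its axis is 56 mm from the hinge axis. Between bar and panel is a hand hole, 64 mm along the bar and 23 mm wide, so that a finger can pass on either side of the bar.
- wall_left (a joint): Angle (rad) of the tray's left wall, whose hinge runs along the floor edge that lies towards +y of the tray's centre in the tray's own frame, 68 mm from the centre and 5 mm above the worktop. 0 = lying flat outwards, 1.571 = square upright, more = leaning in over the floor; no stop before 2.3. The hinge is stiff (0.04 N m of friction): the wall stays at any angle where it is left. Panel 126 mm long, 60 mm from hinge to rim, 4 mm thick, blue.
- bar_left (a point): Middle of the round white grip bar (8 mm diameter, 64 mm free length, parallel to the hinge) that forms the rim of the left wall; its axis is 56 mm from the hinge axis. Between bar and panel is a hand hole, 64 mm along the bar and 23 mm wide, so that a finger can pass on either side of the bar.
- bottle_pink: The small media bottle with pink contents and blue cap, glass, about 0.2 kg, loose. Round: straight body of 56 mm diameter up to 66 mm above its underside, then tapering to the cap; overall 105 mm tall. Origin: centre of its underside; z up along its axis.
- bottle_tan: The larger media bottle with tan contents and blue cap, 68 mm diameter, 140 mm tall, loose, a bystander. Origin: centre of its underside; z up along its axis.
- bottle_white: The larger media bottle with white contents and blue cap, 68 mm diameter, 140 mm tall, loose, a bystander. Origin: centre of its underside; z up along its axis.
Mind the look-alikes: they are no part of the job. What is shaped like the bottle_pink but purple or turquoise is not meant.

How it is judged (in metres and radians):
On the way, in this order (a step that is already met when the one before it is completed fails the run):
1. all four walls stand upright together (value of joint wall_near between 1.4 and 1.74 rad and value of joint wall_right between 1.4 and 1.74 rad and value of joint wall_far between 1.4 and 1.74 rad and value of joint wall_left between 1.4 and 1.74 rad), for 0.2 s.
2. the pink bottle stands in the ring inside the erected tray (all of step 1 and horizontal distance between bottle_pink and tray below 0.018 m and z of bottle_pink in the frame of tray between 0 and 0.01 m and angle between bottle_pink's own z axis and vertical below 0.12 rad), for 0.2 s.
At the end, for the whole second after the job is handed in: All four walls are upright (joint 1.40 to 1.74 rad, about 10 degrees either way), the pink bottle stands at rest and upright (tilt under 0.12 rad) on the tray's floor with its axis within 18 mm of the tray's centre (all of step 2 and linear speed of bottle_pink below 0.02 m/s and velocity of joint wall_near between -0.05 and 0.05 rad/s and velocity of joint wall_right between -0.05 and 0.05 rad/s and velocity of joint wall_far between -0.05 and 0.05 rad/s and velocity of joint wall_left between -0.05 and 0.05 rad/s); the robot touches nothing.
It fails at once if the pink bottle is tipped by more than 0.6 rad (angle between bottle_pink's own z axis and vertical above 0.6 rad).
It fails at once if the pink bottle is dropped or banged down into the tray (faster than 0.4 m/s within 25 mm of its floor) (linear speed of bottle_pink above 0.4 m/s and z of bottle_pink in the frame of tray below 0.03 m and horizontal distance between bottle_pink and tray below 0.06 m).
It fails at once if the larger bottle with tan contents is moved by more than 30 mm or tipped (distance of bottle_tan from where it was at the start of the episode above 0.03 m or angle between bottle_tan's own z axis and vertical above 0.35 rad).
It fails at once if the larger bottle with white contents is moved by more than 30 mm or tipped (distance of bottle_white from where it was at the start of the episode above 0.03 m or angle between bottle_white's own z axis and vertical above 0.35 rad).
It also fails if it takes over 72 s, if anything falls off the work surface, if the arm or the gripper's body presses on something with over 40 N, if the wrist force passes 120 N, or if a joint passes its speed limit or range.

## Working session

There is one attempt and no reset: what is moved stays moved. The work goes in short steps, Python scripts to look and compute and a tool call to move; the robot and the scene stay as the last step left them, time stands still between calls to the robot, and variables do not carry over. Pictures are saved under pics/ and viewed, at most 10 in all, crops included, and the job is handed in when it is done.

Besides the shell and the picture viewer there is one more tool, called after "Call:" by a JSON object that holds its "method" and its "body". jog_arm: Moves the arm, as the interface text tells. Its arguments: {"type":"object","properties":{"increments":{"type":"array","items":{"type":"array","items":{"type":"number"}}},"grip_force":{"type":"number"}},"required":["increments"]}

```bash
mkdir -p pics; cat > h.py <<'E'
import numpy as np, cv2
from cell import sensors, optics, bot
def grab(n,save=None):
    f=optics.grab_frame(n)
    if save: cv2.imwrite('pics/'+save,cv2.cvtColor(f['img'],cv2.COLOR_RGB2BGR))
    return f
def pts(f):
    z=f['z_map'];H,W=z.shape;fl=H/2/np.tan(np.radians(f['fov_y'])/2)
    v,u=np.mgrid[:H,:W]
    P=np.stack([(u-f['cx'])/fl*z,(v-f['cy'])/fl*z,z],-1)
    return (P-np.array(f['t']))@np.array(f['R'])
E
python3 - <<'E'
from h import *
a=grab('scene');b=grab('side')
im=np.vstack([a['img'],b['img']])
im=np.hstack([a['img'],b['img']]);im=cv2.resize(im,(800,300))
for n,f in(('scene',a),('side',b)):
    cv2.imwrite(f'pics/{n}0.png',f['img'][...,::-1]); np.savez(f'{n}0.npz',P=pts(f),img=f['img'])
    print(n,f['fov_y'],-np.array(f['R']).T@np.array(f['t']))
print(sensors.get_obs())
E
```

```text
scene 57.989170900680485 [ -68.51692269 -682.04014136  484.22891094]
side 54.53634998651075 [ 174.7135671  -950.02505632  701.90837835]
{'time_s': 0.1, 'qpos': array([ 1.17739053e+00,  4.91502832e-01,  1.55940516e+00, -1.28179857e-06,
        1.09169959e+00, -1.05622777e-01]), 'qd': array([ 2.66728812e-04, -1.55635935e-03, -3.60752817e-03, -4.76873393e-06,
       -1.94377232e-05,  1.19772608e-03]), 'tau': array([ 2.71280143e-03, -6.19446731e+01, -2.62023890e+01, -1.20618915e-04,
        2.96467413e-03, -1.31181883e-05]), 'ee_pos': array([177.3089085 , 599.11838414, 241.77823028]), 'tcp_rot': array([-4.50453448e-01, -3.10887858e+00,  1.54519198e-03]), 'wrist_force': array([ 1.04042855, -0.53696652, -0.08249628]), 'ft_torque': array([ 0.01208751,  0.01270847, -0.01308286]), 'grasp_force': 0.0, 'opening': 85.23981793808905}
```

View pics/scene0.png

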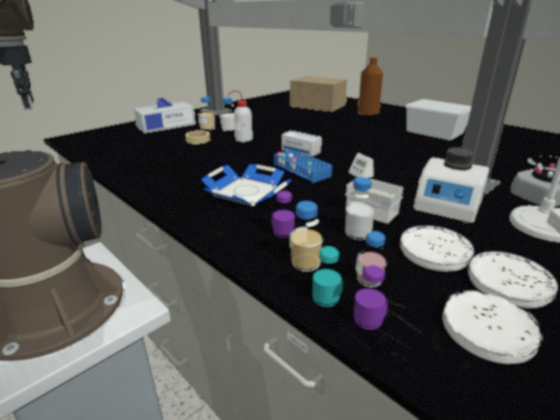

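View pics/side0.png

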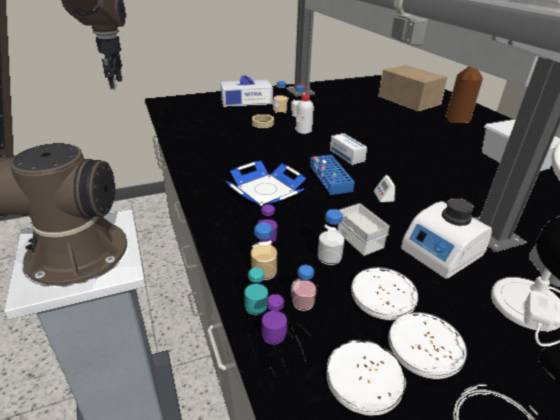

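The tray is at side (265,188) with its walls flat. The pink bottle is at side (304,290), with tan at (264,258), white at (331,245), turquoise and purple beside it. Next I'll rectify the tray and locate the bottles.

```bash
cat >> h.py <<'E'
def ortho(f,x0,y0,w,h,z,s=1.0):
    # image: right=-y, up=+x ; px = (y0-y)*s, (x0-x)*s with (x0,y0)=top left
    H=f['img'].shape[0];fl=H/2/np.tan(np.radians(f['fov_y'])/2)
    K=np.array([[fl,0,f['cx']],[0,fl,f['cy']],[0,0,1]])
    R=np.array(f['R']);t=np.array(f['t'])
    M=K@np.column_stack([R[:,0],R[:,1],R[:,2]*z+t])
    A=np.array([[0,-1/s,x0],[-1/s,0,y0],[0,0,1]])
    return cv2.warpPerspective(f['img'],M@A,(int(w*s),int(h*s)),flags=cv2.INTER_CUBIC|cv2.WARP_INVERSE_MAP)
E
python3 - <<'E'
from h import *
d=np.load('side0.npz');P=d['P'];c=P[188,265];print(c)
for n,(u,v) in dict(pink=(304,290),tan=(264,260),white=(331,248),turq=(256,298),purp=(274,328),purp2=(267,230),rack=(330,172)).items(): print(n,P[v,u])
im=d['img'].astype(int)
from scipy.optimize import least_squares
S=np.load('scene0.npz')
def fit(Q,r):
    s=least_squares(lambda p:np.hypot(Q[:,0]-p[0],Q[:,1]-p[1])-r,Q[:,:2].mean(0)+[0.,20],loss='soft_l1',f_scale=1.0);return s.x.round(1),len(Q),round(s.cost/len(Q),2)
for n,(u,v),r in(('pink',(304,290),28),('tan',(264,260),34),('white',(331,248),34),('turq',(256,298),28),('purp',(274,328),28),('purp2',(267,230),28)):
    o=P[v,u].copy();o[1]+=r*.8;o[0]+=3
    for nm,D in(('side',P),('scene',S['P'])):
        m=(np.hypot(D[...,0]-o[0],D[...,1]-o[1])<r+8)&(D[...,2]>15)&(D[...,2]<58)
        if m.sum()>20: print(n,nm,fit(D[m],r),'top',D[(np.hypot(D[...,0]-o[0],D[...,1]-o[1])<15)][:,2].max().round(1))
a=grab('side');b=grab('scene')
A=[ortho(f,c[0]+150,c[1]+150,300,300,5,1.33) for f in(a,b)]
cv2.imwrite('pics/tray0.png',np.hstack(A)[...,::-1]); np.save('traya.npy',A[0]);np.save('c.npy',c)
E
```

```text
[569.2546423  126.99898589   5.99549201]
pink [ 478.62129789 -373.85689906   46.43305464]
tan [ 423.29582213 -266.21169394   62.23233873]
white [ 596.74780516 -275.26593957   56.35254591]
turq [ 370.660184   -361.01889853   48.31204979]
purp [ 378.4522475  -448.75805346   47.15297879]
purp2 [ 435.28886484 -252.90759651  138.18012662]
rack [791.35517722  98.96194579  39.66317427]
pink side (array([ 478.3, -349.8]), 337, np.float64(7.91)) top 107.2
pink scene (array([ 480.5, -347.9]), 378, np.float64(7.07)) top 105.5
tan side (array([ 434.2, -236.7]), 252, np.float64(0.56)) top 141.9
tan scene (array([ 433.8, -237.5]), 499, np.float64(0.43)) top 140.9
white side (array([ 614.8, -244.3]), 319, np.float64(0.58)) top 141.8
white scene (array([ 613.5, -245.1]), 423, np.float64(0.54)) top 140.2
turq side (array([ 380.1, -342.5]), 522, np.float64(5.98)) top 107.5
turq scene (array([ 378.4, -342.7]), 767, np.float64(5.03)) top 105.8
purp side (array([ 390. , -429.6]), 630, np.float64(6.14)) top 107.1
purp scene (array([ 388.1, -429.8]), 933, np.float64(5.14)) top 105.8
purp2 scene (array([ 388.4, -200.2]), 33, np.float64(0.45)) top 140.9
```

View pics/tray0.png

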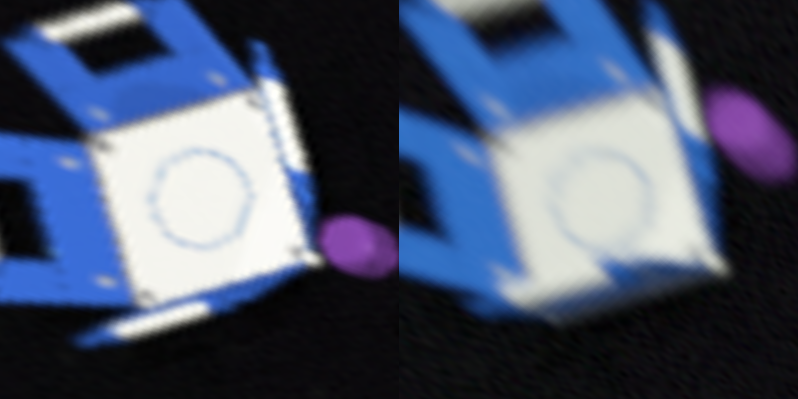

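The floor and ring centre come out near (570,125) with yaw about 17°. The walls look partly raised. I'll refine the bottle fit and measure the wall angles.

```bash
python3 - <<'E'
from h import *
from scipy.optimize import least_squares,minimize
D={n:np.load(n+'0.npz') for n in('side','scene')}
cam={'side':np.array([174.7,-950]),'scene':np.array([-68.5,-682])}
for n,o in(('pink',(492,-349)),('turq',(380,-335)),('purp',(391,-424))):
  for nm in D:
    P=D[nm]['P'];o2=np.array(o,float)
    for k in range(3):
        m=(np.hypot(P[...,0]-o2[0],P[...,1]-o2[1])<34)&(P[...,2]>12)&(P[...,2]<62);Q=P[m]
        s=least_squares(lambda p:np.hypot(Q[:,0]-p[0],Q[:,1]-p[1])-28,o2,loss='soft_l1');o2=s.x
    m2=(np.hypot(P[...,0]-o2[0],P[...,1]-o2[1])<20)&(P[...,2]>80)
    print(n,nm,o2.round(1),m.sum(),round(s.cost/m.sum(),2),'cap',P[m2].mean(0).round(1))
# tray: floor white pixels
P=D['side']['P'];im=D['side']['img'].astype(int)
A=np.load('traya.npy').astype(int);c=np.load('c.npy')
w=(A.min(2)>190).astype(np.uint8)
# floor component
n,l,st,ce=cv2.connectedComponentsWithStats(cv2.morphologyEx(w,cv2.MORPH_CLOSE,np.ones((5,5))))
k=l[198,202];print('floor comp',st[k]);m=(l==k).astype(np.uint8)
m=cv2.morphologyEx(m,cv2.MORPH_OPEN,np.ones((25,25)))
r=cv2.minAreaRect(cv2.findContours(m,0,1)[0][0]);print(r)
cx,cy=r[0];print('centre',c[0]+150-cy/1.33,c[1]+150-cx/1.33,'size',np.array(r[1])/1.33)
# ring
rb=((A[...,2]-A[...,0])>18)&(m>0)
v,u=np.nonzero(rb);g=(np.hypot(u-202,v-198)/1.33>30)&(np.hypot(u-202,v-198)/1.33<42)
s=least_squares(lambda p:np.hypot(u[g]-p[0],v[g]-p[1])-p[2],[202,198,48],loss='soft_l1').x/1.33
print('ring',c[0]+150-s[1],c[1]+150-s[0],s[2])
ctr=np.array([c[0]+150-s[1],c[1]+150-s[0]])
yaw=np.radians(17)
for nm in D:
  P=D[nm]['P'];im=D[nm]['img'].astype(int)
  for name,a in(('far',0),('left',90),('near',180),('right',270)):
    e=np.array([np.cos(yaw+np.radians(a)),np.sin(yaw+np.radians(a))]);t=np.array([-e[1],e[0]])
    o=(P[...,:2]-ctr)@e-68;s_=(P[...,:2]-ctr)@t;h=P[...,2]-5
    blue=((im[...,2]-im[...,0])>50)|(im.min(2)>150)
    g=(abs(s_)<55)&(np.hypot(o,h)>15)&(np.hypot(o,h)<64)&(h>-4)&blue&(o>-25)
    if g.sum()>5: 
        an=np.arctan2(h[g],o[g]);print(nm,name,g.sum(),'ang',np.percentile(an,[10,50,90]).round(2))
E
```

```text
pink side [ 498.7 -335.3] 132 4.43 cap [nan nan nan]
pink scene [ 502.9 -339.5] 136 4.08 cap [nan nan nan]
turq side [ 380.1 -342.2] 545 5.8 cap [ 377.2 -346.8  101.8]
turq scene [ 378.4 -342.5] 803 4.85 cap [ 371.4 -345.5  100.8]
purp side [ 389.9 -429.4] 650 5.99 cap [ 385.9 -433.2  101.9]
purp scene [ 388.  -429.7] 970 4.97 cap [ 380.1 -431.7  100.8]
floor comp [   95    81   221   223 31964]
((208.11090087890625, 195.85104370117188), (177.484375, 195.98458862304688), 74.23281860351562)
centre 571.9982184686684 120.52462432648011 size [133.4468985  147.35683355]
ring 569.8467483895538 126.58819403069276 36.00806527854008
side far 263 ang [-2.43  0.57  0.83]
side left 290 ang [0.49 0.78 1.11]
side near 143 ang [-3.07  0.75  3.09]
side right 127 ang [-3.08  0.63  3.1 ]
scene far 285 ang [-3.06  0.58  0.69]
scene left 287 ang [-3.06  0.73  0.84]
scene near 135 ang [-3.07  0.65  0.73]
scene right 143 ang [-3.11  0.59  2.59]<stdin>:12: RuntimeWarning: Mean of empty slice.
  ret = um.true_divide(
```

```bash
python3 - <<'E'
from h import *
from scipy.optimize import least_squares
D={n:np.load(n+'0.npz') for n in('side','scene')}
for nm in D:
  P=D[nm]['P']
  for n,o in(('pink',(482,-350)),('turq',(380,-342))):
    d=np.hypot(P[...,0]-o[0],P[...,1]-o[1])
    Q=P[(d<30)&(P[...,2]>103)];print(nm,n,'captop',len(Q),Q.mean(0).round(1),(Q.min(0)[:2]+Q.max(0)[:2])/2)
    Q=P[(d<45)&(P[...,2]>15)&(P[...,2]<60)]
    s=least_squares(lambda p:np.hypot(Q[:,0]-p[0],Q[:,1]-p[1])-p[2],[*o,28.],loss='soft_l1');print('  body',s.x.round(1),len(Q),round(s.cost/len(Q),2))
  im=D[nm]['img'].astype(int);pu=(im[...,0]>im[...,1]+25)&(im[...,2]>im[...,1]+35)&(P[...,1]>-290)&(P[...,1]<150)&(P[...,2]>20)&(P[...,2]<130)
  print(nm,'purple2',pu.sum(),P[pu].mean(0),P[pu].min(0),P[pu].max(0))
ctr=np.array([569.8,126.6])
def res(p):
  r=[]
  for nm in D:
    P=D[nm]['P']
    for i in range(4):
      a=p[0]+i*np.pi/2;e=np.array([np.cos(a),np.sin(a)]);t=np.array([-e[1],e[0]])
      for Q in G[nm][i]:
        o=(Q[:,:2]-ctr-p[5:7])@e-68;h=Q[:,2]-5;th=p[1+i]
        r.append((-o*np.sin(th)+h*np.cos(th)-1))
  return np.concatenate(r)
p=np.array([.288,.65,.65,.65,.65,0,0])
for k in range(3):
  G={}
  for nm in D:
    P=D[nm]['P'];G[nm]=[]
    for i in range(4):
      a=p[0]+i*np.pi/2;e=np.array([np.cos(a),np.sin(a)]);t=np.array([-e[1],e[0]])
      o=(P[...,:2]-ctr-p[5:7])@e-68;s=(P[...,:2]-ctr)@t;h=P[...,2]-5
      rr=np.hypot(o,h);g=(abs(s)<58)&(rr>12)&(rr<58)&(abs(np.arctan2(h,o)-p[1+i])<[.35,.25,.2][k])
      G[nm].append([P[g]])
  p=least_squares(res,p,loss='soft_l1').x;print(p.round(3),[len(G[n][i][0]) for n in G for i in range(4)])
E
```

```text
side pink captop 83 [ 480.9 -369.1  104.8] [ 480.62173679 -368.02144505]
  body [ 479.4 -371.4   21.2] 529 3.44
side turq captop 113 [ 378.1 -343.1  104.9] [ 378.25978093 -342.85607411]
  body [ 375.4 -348.2   21.3] 522 3.51
side purple2 233 [ 491.44904832 -123.38107346   72.00633813] [ 465.80496873 -145.06385141   20.32534453] [780.16189862 130.45549389 107.9447057 ]
scene pink captop 85 [ 477.8 -368.5  104.4] [ 477.25274911 -367.72763384]
  body [ 475.  -366.7   20.1] 414 4.37
scene turq captop 129 [ 375.1 -342.   104.3] [ 375.44301726 -342.13412997]
  body [ 371.8 -346.8   21.2] 767 3.15
scene purple2 526 [ 477.76092014 -124.91111592   56.13305987] [ 454.37103654 -144.60277661   20.09546086] [786.15722124 131.22550828 106.50175854]
[ 0.29   0.525  0.707  0.67   0.61  -1.565 -1.42 ] [244, 258, 64, 34, 292, 285, 79, 68]
[ 0.289  0.527  0.707  0.679  0.605 -1.426 -1.389] [242, 264, 73, 42, 294, 288, 95, 70]
[ 0.29   0.53   0.71   0.674  0.602 -1.297 -1.104] [231, 250, 69, 42, 286, 286, 93, 70]
```

Call:
{"method": "jog_arm", "body": {"increments": [[0,0,-0.2,0,0,0,1],[0,0,0,0,0,0,1],[0,0,0,0,0,0,1],[0,0,0,0,0,0,1],[0,0,0,0,0,0,1]]}}

```text
time_s: 0.82
ee_pos: [177.4, 599.4, 234.5]
tcp_rot: [0.45, 3.109, 0.001]
wrist_force: [-0.3, -0.5, 0.3]
opening: 0.2
grasp_force: 0.0
```

Call:
{"method": "jog_arm", "body": {"increments": [[0.88,-0.84,-0.2,0,0,0,1],[0.88,-0.84,-0.2,0,0,0,1],[0.88,-0.84,-0.2,0,0,0,1],[0.88,-0.84,-0.2,0,0,0,1],[0.88,-0.84,-0.2,0,0,0,1]]}}

```text
time_s: 1.45
ee_pos: [354.4, 430.2, 194.3]
tcp_rot: [0.45, 3.109, 0.001]
wrist_force: [0.5, 1.1, -1.3]
opening: 0.1
grasp_force: 0.0
```

Call:
{"method": "jog_arm", "body": {"increments": [[0.88,-0.84,-0.2,0,0,0,1],[0.88,-0.84,-0.2,0,0,0,1],[0.88,-0.84,-0.2,0,0,0,1],[0.88,-0.84,-0.2,0,0,0,1],[0.88,-0.84,-0.2,0,0,0,1]]}}

```text
time_s: 2.08
ee_pos: [530.6, 262.1, 154.3]
tcp_rot: [0.451, 3.109, 0.001]
wrist_force: [0.5, 1.3, 0.6]
opening: -0.1
grasp_force: 0.0
```

Call:
{"method": "jog_arm", "body": {"increments": [[0,0,-0.5,0,0,0,1],[0,0,0,0,0,0,1]]}}

```text
time_s: 2.33
ee_pos: [529.1, 262.7, 133.3]
tcp_rot: [-0.452, -3.107, 0.002]
wrist_force: [-0.7, 0.0, 0.8]
opening: 0.1
grasp_force: 0.0
```

Call:
{"method": "jog_arm", "body": {"increments": [[0,0,-0.85,0,0,0,1],[0,0,-0.85,0,0,0,1],[0,0,-0.8,0,0,0,1],[0,0,0,0,0,0,1]]}}

```text
time_s: 2.82
ee_pos: [528.4, 263.6, 33.4]
tcp_rot: [-0.449, -3.107, 0.002]
wrist_force: [0.8, 0.4, 0.8]
opening: 0.4
grasp_force: 0.0
```

Call:
{"method": "jog_arm", "body": {"increments": [[0.05,-0.17,0.07,0,0,0,1],[0.05,-0.17,0.07,0,0,0,1],[0.05,-0.17,0.07,0,0,0,1],[0.05,-0.17,0.07,0,0,0,1],[0.05,-0.17,0.07,0,0,0,1]]}}

```text
time_s: 3.45
ee_pos: [540.3, 229.8, 50.8]
tcp_rot: [0.449, 3.106, 0.004]
wrist_force: [0.0, 1.5, 1.7]
opening: -0.1
grasp_force: 0.8
```

Call:
{"method": "jog_arm", "body": {"increments": [[0.04,-0.15,0.08,0,0,0,1],[0.04,-0.15,0.07,0,0,0,1],[0.04,-0.12,0.06,0,0,0,1],[0.02,-0.05,0,0,0,0,1],[0,0,0,0,0,0,1]]}}

```text
time_s: 4.08
ee_pos: [545.0, 210.3, 56.5]
tcp_rot: [-0.451, -3.109, 0.0]
wrist_force: [-0.2, 0.6, 0.1]
opening: 0.0
grasp_force: 0.0
```

```bash
cat >> h.py <<'E'
CTR=np.array([569.,126.]);YAW=.29
def walls(n):
    f=grab(n);P=pts(f);im=f['img'].astype(int);out=[]
    blue=((im[...,2]-im[...,0])>60)
    for i,nm in enumerate(('far','left','near','right')):
        a=YAW+i*np.pi/2;e=np.array([np.cos(a),np.sin(a)]);t=np.array([-e[1],e[0]])
        o=(P[...,:2]-CTR)@e-68;s=(P[...,:2]-CTR)@t;h=P[...,2]-5
        rr=np.hypot(o,h);an=np.arctan2(h,o)
        g=(abs(s)<62)&(rr>20)&(rr<62)&(an>.1)&(an<2.2)&blue&(h>5)
        out.append((nm,int(g.sum()),*np.percentile(an[g],[25,50,75]).round(2)) if g.sum()>3 else (nm,0))
    return f,out
E
python3 -c "
from h import *
for n in('side','scene'): print(walls(n)[1])
f=ortho(grab('side'),719,276,300,300,5,1.9);cv2.imwrite('pics/t1.png',grab('side')['img'][100:240,180:360,::-1].repeat(3,0).repeat(3,1))"
```

```text
[('far', 183, np.float64(0.51), np.float64(0.56), np.float64(0.6)), ('left', 210, np.float64(1.62), np.float64(1.66), np.float64(1.71)), ('near', 49, np.float64(0.74), np.float64(0.77), np.float64(0.8)), ('right', 34, np.float64(0.58), np.float64(0.61), np.float64(0.63))]
[('far', 195, np.float64(0.54), np.float64(0.57), np.float64(0.6)), ('left', 195, np.float64(1.6), np.float64(1.62), np.float64(1.65)), ('near', 48, np.float64(0.62), np.float64(0.65), np.float64(0.68)), ('right', 41, np.float64(0.59), np.float64(0.62), np.float64(0.63))]
```

View pics/t1.png

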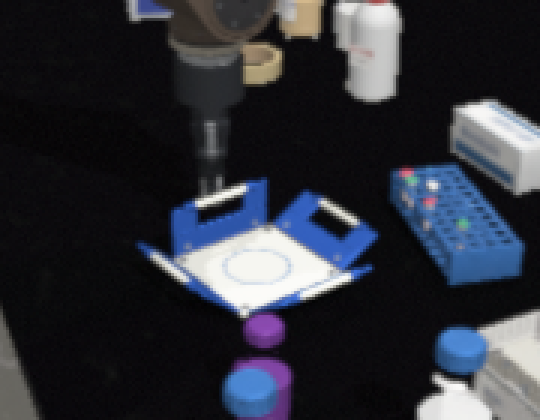

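The left wall stands at about 1.6 rad. Next is the far wall.

Call:
{"method": "jog_arm", "body": {"increments": [[-0.1,0.35,0,0,0,0,1],[0,0,0.8,0,0,0,1],[0.3,-0.1,0.7,0,0,0,1],[0.8,-0.3,0,0,0,0,1],[0.8,-0.3,0,0,0,0,1]]}}

```text
time_s: 4.9
ee_pos: [617.6, 197.4, 117.4]
tcp_rot: [0.449, 3.108, 0.001]
wrist_force: [0.7, -0.2, -0.9]
opening: 0.3
grasp_force: 0.0
```

Call:
{"method": "jog_arm", "body": {"increments": [[0.8,-0.3,0,0,0,0,1],[0.8,-0.27,0,0,0,0,1],[0.67,-0.15,0,0,0,0,1],[0,0,-0.4,0,0,0,1],[0,0,0,0,0,0,1]]}}

```text
time_s: 5.52
ee_pos: [706.1, 168.4, 98.6]
tcp_rot: [-0.449, -3.106, 0.001]
wrist_force: [-0.6, -0.9, -1.0]
opening: 0.1
grasp_force: 0.0
```

Call:
{"method": "jog_arm", "body": {"increments": [[0,0,-0.85,0,0,0,1],[0,0,-0.83,0,0,0,1],[0,0,0,0,0,0,1]]}}

```text
time_s: 5.9
ee_pos: [705.8, 168.2, 31.4]
tcp_rot: [-0.449, -3.105, 0.002]
wrist_force: [-0.1, 0.6, 0.3]
opening: 0.0
grasp_force: 0.0
```

Call:
{"method": "jog_arm", "body": {"increments": [[-0.17,-0.05,0.07,0,0,0,1],[-0.17,-0.05,0.07,0,0,0,1],[-0.17,-0.05,0.07,0,0,0,1],[-0.17,-0.05,0.07,0,0,0,1],[-0.17,-0.05,0.07,0,0,0,1]]}}

```text
time_s: 6.52
ee_pos: [681.1, 159.4, 54.8]
tcp_rot: [0.448, 3.087, 0.012]
wrist_force: [24.3, 11.0, 26.6]
opening: 0.2
grasp_force: 13.3
```

Call:
{"method": "jog_arm", "body": {"increments": [[-0.17,-0.05,0.08,0,0,0,1],[-0.17,-0.05,0.08,0,0,0,1],[-0.14,-0.04,0.08,0,0,0,1],[-0.08,-0.03,0.04,0,0,0,1],[0,0,0,0,0,0,1]]}}

```text
time_s: 7.15
ee_pos: [650.9, 150.8, 58.6]
tcp_rot: [-0.451, -3.108, 0.0]
wrist_force: [-0.5, 0.4, 0.8]
opening: -0.0
grasp_force: 0.0
```

```bash
python3 -c "
from h import *
for n in('side','scene'): print(walls(n)[1])"
```

```text
[('far', 160, np.float64(1.54), np.float64(1.57), np.float64(1.61)), ('left', 211, np.float64(1.61), np.float64(1.66), np.float64(1.71)), ('near', 56, np.float64(0.74), np.float64(0.78), np.float64(0.82)), ('right', 37, np.float64(0.57), np.float64(0.61), np.float64(0.63))]
[('far', 245, np.float64(1.59), np.float64(1.63), np.float64(1.68)), ('left', 197, np.float64(1.59), np.float64(1.62), np.float64(1.65)), ('near', 49, np.float64(0.62), np.float64(0.65), np.float64(0.68)), ('right', 43, np.float64(0.59), np.float64(0.62), np.float64(0.64))]
```

Call:
{"method": "jog_arm", "body": {"increments": [[0.36,0.1,0,0,0,0,1],[0,0,0.7,0,0,0,1],[0,-0.2,0.6,0,0,0,1],[-0.28,-0.8,0,0,0,0,1],[-0.28,-0.8,0,0,0,0,1]]}}

```text
time_s: 7.88
ee_pos: [643.0, 82.4, 110.5]
tcp_rot: [-0.449, -3.109, -0.0]
wrist_force: [0.6, -0.3, 0.5]
opening: -0.2
grasp_force: 0.0
```

Call:
{"method": "jog_arm", "body": {"increments": [[-0.28,-0.8,0,0,0,0,1],[-0.28,-0.8,0,0,0,0,1],[-0.26,-0.67,0,0,0,0,1],[0,0,-0.4,0,0,0,1],[0,0,0,0,0,0,1]]}}

```text
time_s: 8.5
ee_pos: [610.1, -7.5, 93.1]
tcp_rot: [-0.45, -3.106, -0.0]
wrist_force: [-0.2, -0.6, -0.1]
opening: -0.0
grasp_force: 0.0
```

Call:
{"method": "jog_arm", "body": {"increments": [[0,0,-0.8,0,0,0,1],[0,0,-0.73,0,0,0,1],[-0.05,0.17,0,0,0,0,1],[-0.03,0.1,0.09,0,0,0,1],[-0.03,0.1,0.1,0,0,0,1]]}}

```text
time_s: 9.12
ee_pos: [606.7, 7.6, 42.6]
tcp_rot: [0.449, 3.107, 0.0]
wrist_force: [-0.4, -0.7, -0.3]
opening: 0.0
grasp_force: 0.4
```

Call:
{"method": "jog_arm", "body": {"increments": [[-0.03,0.1,0.1,0,0,0,1],[-0.03,0.1,0.08,0,0,0,1],[-0.04,0.13,0.08,0,0,0,1],[-0.04,0.13,0.08,0,0,0,1],[-0.04,0.13,0.05,0,0,0,1]]}}

```text
time_s: 9.75
ee_pos: [598.9, 30.9, 56.9]
tcp_rot: [0.45, 3.109, 0.0]
wrist_force: [0.9, -0.9, 0.6]
opening: 0.1
grasp_force: 0.5
```

Call:
{"method": "jog_arm", "body": {"increments": [[-0.04,0.13,0.03,0,0,0,1],[-0.03,0.1,0.02,0,0,0,1],[-0.02,0.08,0,0,0,0,1],[0,0,0,0,0,0,1]]}}

```text
time_s: 10.25
ee_pos: [595.2, 43.1, 58.6]
tcp_rot: [-0.45, -3.109, -0.0]
wrist_force: [-0.1, -0.3, -0.4]
opening: -0.1
grasp_force: 0.0
```

```bash
python3 -c "
from h import *
for n in('side','scene'): print(walls(n)[1])"
```

```text
[('far', 83, np.float64(1.53), np.float64(1.56), np.float64(1.59)), ('left', 199, np.float64(1.62), np.float64(1.66), np.float64(1.71)), ('near', 51, np.float64(0.73), np.float64(0.77), np.float64(0.8)), ('right', 196, np.float64(1.43), np.float64(1.47), np.float64(1.51))]
[('far', 138, np.float64(1.6), np.float64(1.63), np.float64(1.66)), ('left', 185, np.float64(1.59), np.float64(1.62), np.float64(1.65)), ('near', 51, np.float64(0.62), np.float64(0.65), np.float64(0.68)), ('right', 115, np.float64(1.49), np.float64(1.51), np.float64(1.53))]
```

Call:
{"method": "jog_arm", "body": {"increments": [[0.1,-0.36,0,0,0,0,1],[0,0,0.7,0,0,0,1],[-0.2,0.1,0.6,0,0,0,1],[-0.8,0.28,0,0,0,0,1],[-0.8,0.28,0,0,0,0,1]]}}

```text
time_s: 10.98
ee_pos: [526.9, 54.2, 110.9]
tcp_rot: [0.452, 3.108, 0.0]
wrist_force: [0.6, 0.0, -1.1]
opening: 0.0
grasp_force: 0.0
```

Call:
{"method": "jog_arm", "body": {"increments": [[-0.8,0.28,0,0,0,0,1],[-0.8,0.28,0,0,0,0,1],[-0.6,0.23,0,0,0,0,1],[0,0,-0.4,0,0,0,1],[0,0,0,0,0,0,1]]}}

```text
time_s: 11.6
ee_pos: [439.4, 86.0, 94.3]
tcp_rot: [-0.451, -3.108, 0.0]
wrist_force: [0.1, -0.1, 0.4]
opening: -0.3
grasp_force: 0.0
```

Call:
{"method": "jog_arm", "body": {"increments": [[0,0,-0.8,0,0,0,1],[0,0,-0.7,0,0,0,1],[0.17,0.05,0,0,0,0,1],[0.1,0.03,0.09,0,0,0,1],[0.1,0.03,0.1,0,0,0,1]]}}

```text
time_s: 12.22
ee_pos: [455.0, 90.9, 43.6]
tcp_rot: [0.45, 3.108, 0.001]
wrist_force: [-1.1, -0.6, -1.1]
opening: -0.1
grasp_force: 0.4
```

Call:
{"method": "jog_arm", "body": {"increments": [[0.1,0.03,0.1,0,0,0,1],[0.1,0.03,0.08,0,0,0,1],[0.13,0.04,0.07,0,0,0,1],[0.13,0.04,0.06,0,0,0,1],[0.13,0.04,0.05,0,0,0,1]]}}

```text
time_s: 12.85
ee_pos: [478.2, 98.2, 56.8]
tcp_rot: [0.45, 3.109, 0.0]
wrist_force: [-0.9, -0.7, -0.7]
opening: -0.1
grasp_force: 0.4
```

Call:
{"method": "jog_arm", "body": {"increments": [[0.13,0.04,0.03,0,0,0,1],[0.1,0.03,0.02,0,0,0,1],[0.07,0.02,0,0,0,0,1],[0,0,0,0,0,0,1]]}}

```text
time_s: 13.35
ee_pos: [490.0, 101.8, 58.7]
tcp_rot: [0.45, 3.109, 0.0]
wrist_force: [-0.2, 0.2, 0.6]
opening: -0.2
grasp_force: 0.0
```

```bash
python3 -c "
from h import *
for n in('side','scene'): print(walls(n)[1])"
```

```text
[('far', 111, np.float64(1.53), np.float64(1.56), np.float64(1.59)), ('left', 115, np.float64(1.63), np.float64(1.67), np.float64(1.72)), ('near', 88, np.float64(1.58), np.float64(1.61), np.float64(1.64)), ('right', 212, np.float64(1.45), np.float64(1.48), np.float64(1.51))]
[('far', 169, np.float64(1.59), np.float64(1.63), np.float64(1.67)), ('left', 40, np.float64(1.58), np.float64(1.61), np.float64(1.64)), ('near', 220, np.float64(1.51), np.float64(1.55), np.float64(1.58)), ('right', 180, np.float64(1.49), np.float64(1.52), np.float64(1.54))]
```

Call:
{"method": "jog_arm", "body": {"increments": [[-0.36,-0.1,0,0,0,0,1],[0,0,0.9,0,0,0,1],[0,0,0.9,0,0,0,-0.8],[0,0,0.9,0,0,0,-0.8],[0,-0.3,0.9,0,0,0,-0.8]]}}

```text
time_s: 14.08
ee_pos: [474.2, 85.7, 203.7]
tcp_rot: [-0.449, -3.109, -0.0]
wrist_force: [1.4, 0.7, 0.6]
opening: 54.4
grasp_force: 0.0
```

Call:
{"method": "jog_arm", "body": {"increments": [[0,-0.9,0.5,0,0,0,-0.8],[0,-0.9,0,0,0,0,-0.8],[0,-0.9,0,0,0,0,-0.8],[0,-0.9,0,0,0,0,-0.8],[0,-0.9,0,0,0,0,-0.8]]}}

```text
time_s: 14.7
ee_pos: [474.2, -95.3, 222.5]
tcp_rot: [-0.451, -3.109, -0.0]
wrist_force: [0.5, -0.7, -0.4]
opening: 76.8
grasp_force: 0.0
```

Call:
{"method": "jog_arm", "body": {"increments": [[0,-0.9,0,0,0,0,-0.8],[0,-0.9,0,0,0,0,-0.8],[0,-0.9,0,0,0,0,-0.8],[0,-0.9,0,0,0,0,-0.8],[0,-0.9,0,0,0,0,-0.8]]}}

```text
time_s: 15.32
ee_pos: [474.3, -275.0, 222.4]
tcp_rot: [-0.451, -3.108, -0.001]
wrist_force: [1.1, 0.8, 1.1]
opening: 77.0
grasp_force: 0.0
```

Call:
{"method": "jog_arm", "body": {"increments": [[0,-0.9,0,0,0,0,-0.8],[0,-0.5,0,0,0,0,-0.8],[0,0,0,0,0,0,-0.8]]}}

```text
time_s: 15.7
ee_pos: [474.8, -330.6, 222.3]
tcp_rot: [-0.453, -3.108, -0.001]
wrist_force: [0.1, 0.3, 0.3]
opening: 76.7
grasp_force: 0.0
```

```bash
python3 -c "
from h import *
print(sensors.get_obs()['ee_pos'])
for n in('side','scene'): print(walls(n)[1])
f=grab('wrist','w1.png');P=pts(f)
m=(P[...,2]>99)&(P[...,2]<112)&(np.hypot(P[...,0]-479,P[...,1]+368)<30);print(m.sum(),P[m].mean(0),P[m].min(0),P[m].max(0))"
```

```text
[ 474.795009   -330.64211063  222.31757033]
[('far', 100, np.float64(1.53), np.float64(1.56), np.float64(1.59)), ('left', 149, np.float64(1.61), np.float64(1.65), np.float64(1.7)), ('near', 145, np.float64(1.58), np.float64(1.61), np.float64(1.64)), ('right', 175, np.float64(1.44), np.float64(1.48), np.float64(1.52))]
[('far', 167, np.float64(1.59), np.float64(1.63), np.float64(1.67)), ('left', 113, np.float64(1.59), np.float64(1.63), np.float64(1.65)), ('near', 230, np.float64(1.51), np.float64(1.54), np.float64(1.57)), ('right', 177, np.float64(1.48), np.float64(1.51), np.float64(1.53))]
1060 [ 479.05698702 -369.40898008  104.01184483] [ 462.80004217 -387.65987995   99.01116762] [ 497.34573168 -353.1385896   106.60836338]
```

View pics/w1.png

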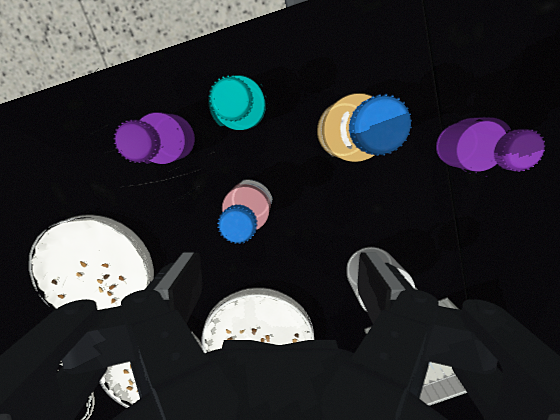

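The wrist view shows the pink bottle's cap at pixel (237,222), which works out to (479.5,-369.8), with clear space around it.

Call:
{"method": "jog_arm", "body": {"increments": [[0.12,-0.97,0,0,0,0,-0.8],[0,0,-0.8,0,0,0,-0.8],[0,0,-0.9,0,0,0,-0.8],[0,0,-0.9,0,0,0,-0.8],[0,0,-0.9,0,0,0,-0.8]]}}

```text
time_s: 16.48
ee_pos: [480.5, -367.9, 82.0]
tcp_rot: [0.449, 3.109, 0.0]
wrist_force: [1.2, -0.7, -0.2]
opening: 77.0
grasp_force: 0.0
```

Call:
{"method": "jog_arm", "body": {"increments": [[0,0,-0.8,0,0,0,-0.8],[0,0,0,0,0,0,-0.8]]}}

```text
time_s: 16.73
ee_pos: [479.7, -367.4, 49.1]
tcp_rot: [-0.448, -3.106, -0.004]
wrist_force: [-0.6, 0.1, 1.1]
opening: 76.4
grasp_force: 0.0
```

Call:
{"method": "jog_arm", "body": {"grip_force": 25, "increments": [[0,0,0,0,0,0,-0.5],[0,0,0,0,0,0,-0.2],[0,0,0,0,0,0,0.2],[0,0,0,0,0,0,0.2],[0,0,0,0,0,0,0.2]]}}

```text
time_s: 17.35
ee_pos: [480.8, -369.2, 52.5]
tcp_rot: [0.45, 3.107, -0.002]
wrist_force: [1.2, 2.8, 7.9]
opening: 54.7
grasp_force: 26.4
```

Call:
{"method": "jog_arm", "body": {"grip_force": 40, "increments": [[0,0,0,0,0,0,0.4],[0,0,0.2,0,0,0,0.4],[0,0,0.3,0,0,0,0.4],[0,0,0.3,0,0,0,0.4],[0,0,0,0,0,0,0.4]]}}

```text
time_s: 17.98
ee_pos: [480.5, -369.5, 84.1]
tcp_rot: [0.45, 3.107, -0.002]
wrist_force: [-0.6, 0.1, -2.3]
opening: 53.8
grasp_force: 42.6
```

```bash
python3 -c "
from h import *
s=sensors.get_obs();print(s['ee_pos'],s['wrist_force'],s['opening'])
f=grab('side');cv2.imwrite('pics/lift.png',cv2.resize(f['img'][200:350,200:400,::-1],None,fx=3,fy=3))"
```

```text
[ 480.51352103 -369.4624471    84.06344239] [-0.55875998  0.0611017  -2.34685388] 53.773495647717276
```

View pics/lift.png

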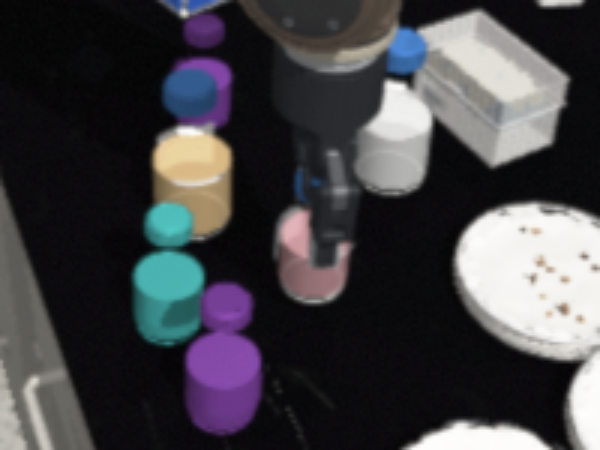

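The bottle is held upright and clear of the table. Now I'll lift it and carry it to the tray.

Call:
{"method": "jog_arm", "body": {"increments": [[0,0,0.6,0,0,0,0.4],[0,0,0.8,0,0,0,0.4],[0,0,0.8,0,0,0,0.4],[0,0,0.8,0,0,0,0.4],[0,0.2,0.4,0,0,0,0.4]]}}

```text
time_s: 18.65
ee_pos: [480.2, -361.2, 219.8]
tcp_rot: [0.451, 3.108, -0.001]
wrist_force: [1.1, -0.2, -2.0]
opening: 54.1
grasp_force: 42.9
```

Call:
{"method": "jog_arm", "body": {"increments": [[0.1,0.5,0,0,0,0,0.4],[0.16,0.85,0,0,0,0,0.4],[0.16,0.85,0,0,0,0,0.4],[0.16,0.85,0,0,0,0,0.4],[0.16,0.85,0,0,0,0,0.4]]}}

```text
time_s: 19.27
ee_pos: [509.3, -202.4, 217.1]
tcp_rot: [-0.449, -3.107, -0.002]
wrist_force: [1.4, 0.3, -2.9]
opening: 53.9
grasp_force: 42.9
```

Call:
{"method": "jog_arm", "body": {"increments": [[0.16,0.85,0,0,0,0,0.4],[0.16,0.85,0,0,0,0,0.4],[0.16,0.85,0,0,0,0,0.4],[0.16,0.85,0,0,0,0,0.4],[0.16,0.85,0,0,0,0,0.4]]}}

```text
time_s: 19.9
ee_pos: [540.9, -32.6, 217.1]
tcp_rot: [-0.449, -3.107, -0.0]
wrist_force: [-0.1, 0.7, -2.2]
opening: 53.9
grasp_force: 42.9
```

Call:
{"method": "jog_arm", "body": {"increments": [[0.16,0.85,0,0,0,0,0.4],[0.16,0.85,0,0,0,0,0.4],[0.16,0.85,0,0,0,0,0.4],[0.16,0.6,0,0,0,0,0.4],[0,0,0,0,0,0,0.4]]}}

```text
time_s: 20.52
ee_pos: [566.3, 93.2, 217.1]
tcp_rot: [-0.446, -3.107, 0.0]
wrist_force: [-0.7, 0.0, -1.5]
opening: 53.6
grasp_force: 42.9
```

```bash
python3 -c "
from h import *
s=sensors.get_obs();print(s['ee_pos'],s['wrist_force'],s['opening'])
for n in('side','scene'):
    f,w=walls(n);print(w)
    P=pts(f);im=f['img'].astype(int)
    g=(im[...,0]>im[...,1]+25)&(im[...,0]>im[...,2]+15)&(abs(P[...,0]-570)<60)&(P[...,2]>120);Q=P[g];print(n,g.sum(),Q.mean(0).round(1),np.percentile(Q,[3,97],axis=0).round(1))
"
```

```text
[566.31496074  93.17645116 217.06903909] [-0.73817236  0.04841756 -1.46651375] 53.571783187650205
[('far', 110, np.float64(1.54), np.float64(1.58), np.float64(1.6)), ('left', 155, np.float64(1.62), np.float64(1.66), np.float64(1.71)), ('near', 144, np.float64(1.59), np.float64(1.61), np.float64(1.64)), ('right', 218, np.float64(1.44), np.float64(1.48), np.float64(1.51))]
side 207 [560.1  79.2 194.5] [[542.8  67.2 174.3]
 [586.2 112.5 212.2]]
[('far', 165, np.float64(1.6), np.float64(1.63), np.float64(1.67)), ('left', 118, np.float64(1.59), np.float64(1.61), np.float64(1.64)), ('near', 222, np.float64(1.51), np.float64(1.54), np.float64(1.58)), ('right', 176, np.float64(1.49), np.float64(1.52), np.float64(1.53))]
scene 235 [555.1  79.  195.1] [[540.6  66.7 173.7]
 [576.4 111.8 211.9]]
```

Call:
{"method": "jog_arm", "body": {"increments": [[0.09,0.6,0,0,0,0,0.4],[0,0.23,-0.4,0,0,0,0.4],[0,0,-0.7,0,0,0,0.4],[0,0,-0.7,0,0,0,0.4],[0,0,-0.5,0,0,0,0.4]]}}

```text
time_s: 21.25
ee_pos: [569.8, 123.4, 124.3]
tcp_rot: [-0.451, -3.107, 0.001]
wrist_force: [0.6, -0.1, -2.5]
opening: 53.8
grasp_force: 42.9
```

Call:
{"method": "jog_arm", "body": {"increments": [[0,0,-0.5,0,0,0,0.4],[0,0,-0.4,0,0,0,0.4],[0,0,-0.3,0,0,0,0.4],[0,0,0,0,0,0,0.4]]}}

```text
time_s: 21.75
ee_pos: [570.6, 123.9, 77.8]
tcp_rot: [-0.45, -3.108, 0.0]
wrist_force: [1.0, -0.7, -1.6]
opening: 54.0
grasp_force: 42.8
```

```bash
python3 -c "
from h import *
s=sensors.get_obs();print(s['ee_pos'],s['wrist_force'],s['opening'])
for n in('side','scene'):
    f,w=walls(n);print(w)
f=grab('wrist','w2.png')
f=grab('side');cv2.imwrite('pics/down.png',cv2.resize(f['img'][110:230,190:350,::-1],None,fx=4,fy=4))"
```

```text
[570.58726041 123.92974654  77.84552588] [ 1.01267632 -0.65756744 -1.64495352] 53.97885904020679
[('far', 78, np.float64(1.53), np.float64(1.57), np.float64(1.6)), ('left', 61, np.float64(1.61), np.float64(1.66), np.float64(1.69)), ('near', 145, np.float64(1.59), np.float64(1.62), np.float64(1.65)), ('right', 220, np.float64(1.43), np.float64(1.48), np.float64(1.52))]
[('far', 54, np.float64(1.6), np.float64(1.62), np.float64(1.68)), ('left', 82, np.float64(1.58), np.float64(1.61), np.float64(1.64)), ('near', 259, np.float64(1.51), np.float64(1.55), np.float64(1.58)), ('right', 178, np.float64(1.48), np.float64(1.52), np.float64(1.54))]
```

View pics/down.png

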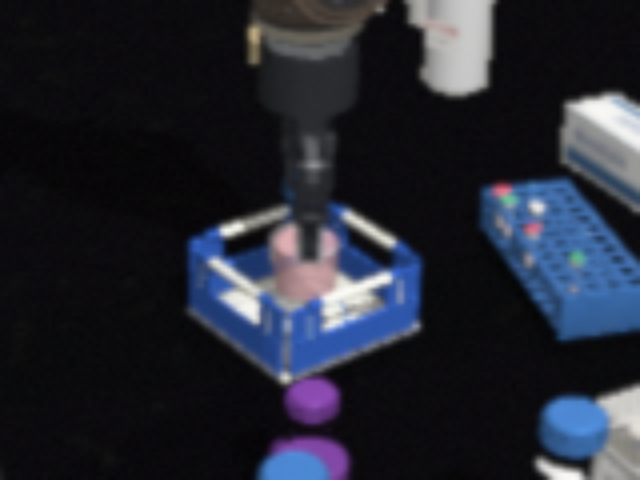

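All four walls are upright and the bottle hangs centrally over the floor. I'll lower it slowly to contact.

Call:
{"method": "jog_arm", "body": {"increments": [[0,0.05,-0.15,0,0,0,0.4],[0,0,-0.12,0,0,0,0.4],[0,0,-0.1,0,0,0,0.4],[0,0,-0.06,0,0,0,0.4],[0,0,0,0,0,0,0.4]]}}

```text
time_s: 22.58
ee_pos: [570.9, 126.1, 61.3]
tcp_rot: [-0.451, -3.109, -0.0]
wrist_force: [0.3, 0.1, -0.9]
opening: 54.0
grasp_force: 42.9
```

Call:
{"method": "jog_arm", "body": {"increments": [[0,0,-0.03,0,0,0,0.4],[0,0,0,0,0,0,0.4]]}}

```text
time_s: 22.82
ee_pos: [571.0, 126.1, 60.4]
tcp_rot: [0.45, 3.109, 0.0]
wrist_force: [0.5, -0.6, -1.5]
opening: 54.0
grasp_force: 42.9
```

Call:
{"method": "jog_arm", "body": {"increments": [[0,0,-0.03,0,0,0,0.4],[0,0,-0.03,0,0,0,0.4],[0,0,0,0,0,0,0.4]]}}

```text
time_s: 23.2
ee_pos: [570.9, 126.1, 57.8]
tcp_rot: [-0.451, -3.109, -0.0]
wrist_force: [0.2, 0.7, -0.7]
opening: 53.8
grasp_force: 42.9
```

Call:
{"method": "jog_arm", "body": {"increments": [[0,0,-0.02,0,0,0,0.4],[0,0,0,0,0,0,0.4]]}}

```text
time_s: 23.45
ee_pos: [571.1, 126.1, 57.7]
tcp_rot: [0.45, 3.109, 0.0]
wrist_force: [-2.9, 0.1, 5.8]
opening: 54.0
grasp_force: 43.5
```

Contact is at 57.7 mm, so I'll release gently.

Call:
{"method": "jog_arm", "body": {"grip_force": 20, "increments": [[0,0,0,0,0,0,-0.2],[0,0,0,0,0,0,-0.3],[0,0,0,0,0,0,-0.45],[0,0,0,0,0,0,-0.65],[0,0,0,0,0,0,-0.65]]}}

```text
time_s: 24.08
ee_pos: [571.0, 126.1, 57.1]
tcp_rot: [-0.451, -3.109, -0.0]
wrist_force: [-0.0, 0.4, 0.3]
opening: 70.4
grasp_force: 0.0
```

Call:
{"method": "jog_arm", "body": {"increments": [[0,0,0.3,0,0,0,-0.65],[0,0,0.6,0,0,0,-0.65],[0,0,0.8,0,0,0,-0.65],[0,0,0.9,0,0,0,-0.65],[0,0,0.9,0,0,0,-0.65]]}}

```text
time_s: 24.7
ee_pos: [570.8, 126.1, 199.2]
tcp_rot: [0.45, 3.109, 0.0]
wrist_force: [-0.2, -0.5, -0.5]
opening: 70.4
grasp_force: 0.0
```

Call:
{"method": "jog_arm", "body": {"increments": [[-0.3,0,0.5,0,0,0,-0.65],[-0.6,0,0,0,0,0,-0.65],[-0.6,0,0,0,0,0,-0.65],[0,0,0,0,0,0,-0.65],[0,0,0,0,0,0,-0.65]]}}

```text
time_s: 25.32
ee_pos: [511.7, 126.1, 217.8]
tcp_rot: [0.45, 3.108, 0.001]
wrist_force: [-0.3, 0.2, -0.5]
opening: 70.6
grasp_force: 0.0
```

```bash
python3 -c "
from h import *
s=sensors.get_obs();print(s['time_s'],s['ee_pos'],s['wrist_force'],s['opening'])
for n in('side','scene','wrist'):
    f,w=walls(n);print(n,w);P=pts(f)
    g=(np.hypot(P[...,0]-570,P[...,1]-126)<32)&(P[...,2]>103)&(P[...,2]<120);Q=P[g]
    if len(Q): print(len(Q),Q.mean(0).round(1),Q.min(0).round(1),Q.max(0).round(1))
f=grab('side');cv2.imwrite('pics/end.png',cv2.resize(f['img'][110:230,190:350,::-1],None,fx=4,fy=4))"
```

```text
25.325 [511.65986021 126.13645636 217.75753505] [-0.32578919  0.2037712  -0.46519143] 70.55853713349359
side [('far', 101, np.float64(1.53), np.float64(1.56), np.float64(1.59)), ('left', 102, np.float64(1.62), np.float64(1.65), np.float64(1.71)), ('near', 141, np.float64(1.59), np.float64(1.62), np.float64(1.64)), ('right', 213, np.float64(1.43), np.float64(1.49), np.float64(1.52))]
57 [570.2 119.4 108.5] [555.1 105.2 103.4] [587.4 136.6 112.4]
scene [('far', 110, np.float64(1.6), np.float64(1.62), np.float64(1.66)), ('left', 107, np.float64(1.58), np.float64(1.61), np.float64(1.65)), ('near', 251, np.float64(1.5), np.float64(1.54), np.float64(1.58)), ('right', 180, np.float64(1.49), np.float64(1.52), np.float64(1.53))]
61 [566.6 120.4 107.5] [552.5 106.7 103.3] [586.9 139.7 111.1]
wrist [('far', 881, np.float64(1.59), np.float64(1.61), np.float64(1.63)), ('left', 389, np.float64(1.55), np.float64(1.58), np.float64(1.61)), ('near', 871, np.float64(1.56), np.float64(1.58), np.float64(1.62)), ('right', 1080, np.float64(1.59), np.float64(1.61), np.float64(1.63))]
1040 [568.4 125.3 108.9] [552.9 108.  103.1] [587.8 142.1 111.5]
```

View pics/end.png

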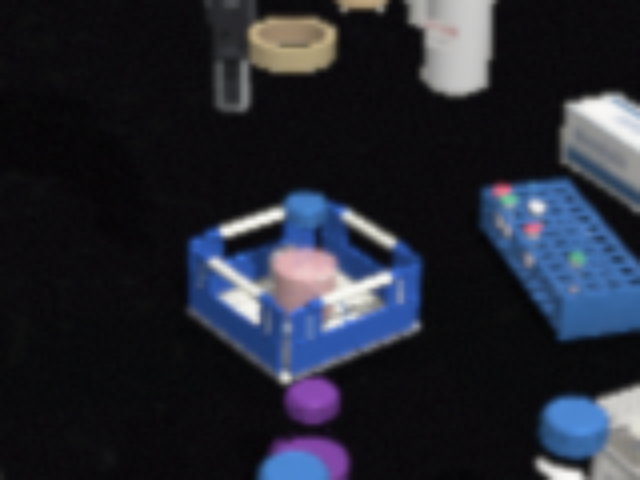

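The bottle stands upright and centred at about (570,125), all walls are near 1.6 rad, and the arm is clear.

```bash
python3 -c "
from h import *
print(bot.hand_in())"
```

```text
the job is handed in; nothing more can be done
None
```

I handed the job in at about 25 s: all four walls measured upright (about 1.5–1.6 rad), and the pink bottle stands upright in the blue ring within a few mm of its centre, with the arm clear; the hand-in returned no verdict.

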